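# Find the pastry wheels that drag

### The job

Two of the four pastry wheels in the beech rack have gummed-up axles, which shows only when a wheel is turned by hand and felt for drag. Find those two and draw each one fully out to its stop for cleaning, leaving the two easy-running ones home in their bays. Pull gently, for the stops are light clips at different depths that must not be dragged out of place, and leave the jar, the pitcher and the rolling pin where they are.

Things in the scene. Friction and masses are not known exactly. Their poses are not given: they have to be found in the camera images.
- rack: fixed beech rack 150 (x) x 430 (y) mm; origin: centre of its underside. Four bays 105 mm apart along y, floors 32 mm over the table. In each a pastry wheel lies along x: beech handle (110 x 22 wide x 22 mm high) over the rack's middle, wheel at x = 102, past the board's edge (x = 75). Beside the handles 6 mm high rails, 41 mm over both. The robot is on the -x side.
- wheel_place_1 (a point): where the wheel of bay 1 (rightmost as the robot sees it) has its centre while its tool is home, at mid thickness; true to 2 mm, for each bay sits a little off. Level steel disc 55 mm across, 6 mm thick, 11 mm over the bay floor; the fork arm above it is 12 mm wide, along x, its top 11 mm over this point. The rim's two flanks (rack +-y) are free to grip.
- wheel_place_2 (a point): where the wheel of bay 2 (second from the right) has its centre while its tool is home, at mid thickness; true to 2 mm, for each bay sits a little off. Level steel disc 55 mm across, 6 mm thick, 11 mm over the bay floor; the fork arm above it is 12 mm wide, along x, its top 11 mm over this point. The rim's two flanks (rack +-y) are free to grip.
- wheel_place_3 (a point): where the wheel of bay 3 (second from the left) has its centre while its tool is home, at mid thickness; true to 2 mm, for each bay sits a little off. Level steel disc 55 mm across, 6 mm thick, 11 mm over the bay floor; the fork arm above it is 12 mm wide, along x, its top 11 mm over this point. The rim's two flanks (rack +-y) are free to grip.
- wheel_place_4 (a point): where the wheel of bay 4 (leftmost) has its centre while its tool is home, at mid thickness; true to 2 mm, for each bay sits a little off. Level steel disc 55 mm across, 6 mm thick, 11 mm over the bay floor; the fork arm above it is 12 mm wide, along x, its top 11 mm over this point. The rim's two flanks (rack +-y) are free to grip.
- tool_a (a joint): how far one of the four alike pastry wheels has been drawn out, m: 0 home, more towards the rack's -x; slides with 5 N of friction and stays. Its stop comes at 0.045 to 0.065, no two alike. Which bay it is in differs. Draw it by the handle or by the gripped rim (30 N of grip does).
- tool_b (a joint): how far one of the four alike pastry wheels has been drawn out, m: 0 home, more towards the rack's -x; slides with 5 N of friction and stays. Its stop comes at 0.045 to 0.065, no two alike. Which bay it is in differs. Draw it by the handle or by the gripped rim (30 N of grip does).
- tool_c (a joint): how far one of the four alike pastry wheels has been drawn out, m: 0 home, more towards the rack's -x; slides with 5 N of friction and stays. Its stop comes at 0.045 to 0.065, no two alike. Which bay it is in differs. Draw it by the handle or by the gripped rim (30 N of grip does).
- tool_d (a joint): how far one of the four alike pastry wheels has been drawn out, m: 0 home, more towards the rack's -x; slides with 5 N of friction and stays. Its stop comes at 0.045 to 0.065, no two alike. Which bay it is in differs. Draw it by the handle or by the gripped rim (30 N of grip does).
- stop_a (a joint): how far the small steel stop clip at the handle end of that tool's bay has been dragged out of place, m: 0 in place; it holds against 25 N and slips under a harder pull. On the wheels: two turn easily (under 0.05 N m), two drag (0.25 N m, 9 N at the rim), dry friction, both ways alike; gripped at 20 N the rim does not slip in the fingers
- stop_b (a joint): how far the small steel stop clip at the handle end of that tool's bay has been dragged out of place, m: 0 in place; it holds against 25 N and slips under a harder pull
- stop_c (a joint): how far the small steel stop clip at the handle end of that tool's bay has been dragged out of place, m: 0 in place; it holds against 25 N and slips under a harder pull
- stop_d (a joint): how far the small steel stop clip at the handle end of that tool's bay has been dragged out of place, m: 0 in place; it holds against 25 N and slips under a harder pull
- jar: bystander: glass storage jar with wire-clip flip-top lid, 90 mm across, 140 mm high; origin at centre of its underside
- pitcher: bystander: small white ceramic pitcher, 74 mm across, 95 mm high, handle to its +y; origin at centre of its underside
- rolling_pin: bystander: beech rolling pin lying along its y, 54 mm thick, 414 mm long; origin under its middle

How it is judged (in metres and radians):
At the end, for the whole second after the job is handed in: both dragging tools are drawn out to within 5 mm of their stops and both easy-running ones are within 10 mm of home, no stop clip shifted by more than 5 mm (value of joint tool_b above 0.041 m and value of joint tool_d above 0.059 m and value of joint each of tool_a, tool_c below 0.01 m and value of joint each of stop_a, stop_b, stop_c, stop_d below 0.005 m); the robot touches nothing.
It fails at once if a stop clip pulled out of place by more than 5 mm (value of joint any of stop_a, stop_b, stop_c, stop_d above 0.005 m).
It fails at once if the jar, pitcher or rolling pin moved more than 20 mm (distance of any of jar, pitcher, rolling_pin from where it was at the start of the episode above 0.02 m).
It fails at once if an easy-running tool drawn out by more than 20 mm (value of joint any of tool_a, tool_c above 0.02 m).
It also fails if it takes over 61 s, if anything falls off the work surface, if the arm or the gripper's body presses on something with over 40 N, if the wrist force passes 120 N, or if a joint passes its speed limit or range.

### The arm

A 6-joint arm with a two-finger parallel gripper is mounted at the origin on the work surface. World frame = base frame: x ahead of the robot, y to its left, z up, the work surface at z = 0. Lengths are in mm, angles in rad, forces in N, time in s.
With the tool pointing down it reaches from about 325 to 750 mm from the base axis. Payload 7.6 kg.
Tool frame: the origin (TCP) lies at the very end of the fingers, on their centre line; the grasp point (between the pads) lies 19 mm behind it (ctrl.grip_point_offset is the distance from the TCP to the grasp point, in mm); z points along the fingers, y is the line along which they close (so a half turn about z gives the same grasp; the last joint's range is limited). The gripper opens to 85 mm and grips with 20 to 120 N. Pads are 22 mm wide; open, the fingers measure 114 mm over their backs; the gripper's body (76 mm by 85 mm) begins 54 mm behind the grasp point. The pads swing forward as they close: fully open they stand 13 mm farther back than shut.
Start: joints at [1.247, 0.052, 1.401, -0, 1.689, -0.07], TCP at [131.801, 508.207, 231.323] pointing down, gripper open.
Joint ranges: [-2.9, 2.9], [-0.91, 2.17], [0.12, 2.37], [-1.06, 4.2], [0.26, 2.73], [-2.93, 2.93]. Speed limits (rad/s): [2.57, 2.57, 3.01, 3.14, 3.14, 3.14].

### API

Orientations are given as a rotation vector (axis times angle).
In Python, from station import sensors, grab_frame, camera_model, sign_off, ctrl gives the robot as it stands. The module is installed in compiled form; this text tells all that it offers.
- The arm moves only by the tool play_rows, never from a script. Its argument "increments" is a list of rows, each a list of 2 entries, a list of its own where there are three numbers: the shift along the tool's x, y, z in units of 50 mm (1.0 is 50 mm), then the turn about the tool's z in units of 8 degrees (1.0 is 8 degrees). In form: [[[x, y, z], roll], ...]. A call has exactly 10 rows; each row is the pose to reach, as a shift and turn from the pose commanded when the call began, along the tool's axes at that moment; what a row does not reach only later rows make up. A row lasts 1/8 s, in which the tool goes at most 62.5 mm and 10.7 degrees, less where a joint would pass 70% of its speed; a pose out of reach is approached as far as the arm can. A call with a gripper value outside its range is refused whole. "gripper" is the finger opening in mm, from 0 to 85.4, set as the call begins (left out, the last holds). The fingers move at their own pace and stop on an object; the grip force is fixed at half the most. Time passes only in rows, so rows that repeat a pose let the fingers close, or fill a call up. It gives the time, the measured TCP pose, the force, the opening and the grip force at its end, in the units of the state.
- sensors.state(): the state, without advancing time (a new reading comes with each control period).
- grab_frame(name): name is "side" or "top"; returns the picture (480x640x3 uint8, red, green, blue); there is no depth.
- camera_model(name): a dict with "fovy" (degrees; the focal length in pixels is half the picture's height over the tangent of half this angle, whatever the lens; pixels are square), "cx", "cy" (the principal point, pixels), "eye" and "orientation" of the camera in the world. Camera axes: x right, y up, looking along -z (the intrinsics and any distortion apply to the point x, -y, -z); pixel columns grow to the right and rows downward; lengths in mm; the calibration is good to about 2 mm. A picture is of the moment at which its call begins. camera_model takes no time and is no camera call.
- sign_off(): hands the job in; it is judged then, once.
The state is a dict: "clock": time; "joints": joint angles; "qvel": joint speeds; "tau": joint torques, N m; "eef_pos": TCP position; "eef_rot": TCP orientation; "force": force on the tool from outside, world axes, zero at the start; "torque": the same for the moment, N m; "opening": finger opening in mm; "grip_force": force on a finger pad.
Only numpy, scipy, OpenCV 4.12 (cv2) and the standard library are available. Lean on these libraries where they do the work, as an engineer would, in place of code of your own. Each camera call takes 0.05 s, during which the arm holds its last target. There are 200 camera calls.

## Working session

There is one attempt and no reset: what is moved stays moved. The work goes in short steps, Python scripts to look and compute and a tool call to move; the robot and the scene stay as the last step left them, time stands still between calls to the robot, and variables do not carry over. Pictures are saved under pics/ and viewed, at most 10 in all, crops included, and the job is handed in when it is done.

Besides the shell and the picture viewer there is one more tool, called after "Call:" as name(argument=value, ...) on one line, values as JSON. play_rows: Moves the arm, as the interface text tells. Its arguments: {"type":"object","properties":{"increments":{"type":"array"},"gripper":{"type":"number"}},"required":["increments"]}

```bash
mkdir -p pics; python3 - <<'E'
from station import *
import cv2
for n in("side","top"):
    cv2.imwrite(f"pics/{n}0.png",grab_frame(n)[:,:,::-1]); print(n,camera_model(n))
print(sensors.state())
E
```

```text
side {'fovy': 44.82611580974991, 'cx': 329.3016686955688, 'cy': 239.29495268952857, 'eye': array([ 564.44314175, -714.45321717,  529.07227059]), 'orientation': array([ 1.06566962, -0.04060624, -0.04599768])}
top {'fovy': 56.425226781767286, 'cx': 321.5357279549635, 'cy': 242.6535487990449, 'eye': array([513.87640389, 118.68580102, 990.65822656]), 'orientation': array([ 0.09610808, -0.06472778, -1.5979105 ])}
{'clock': 0.1, 'joints': array([ 1.24669799e+00,  5.27690125e-02,  1.40161756e+00, -3.55883337e-06,
        1.68862945e+00, -7.03008172e-02]), 'qvel': array([ 0.00051173, -0.00304073, -0.00371684,  0.00058185,  0.00297597,
       -0.00139945]), 'tau': array([ 9.29508751e-04, -3.82587826e+01, -3.60984743e+01, -1.11974116e-04,
        4.83402953e-03, -7.90610756e-06]), 'eef_pos': array([131.70921005, 507.92613633, 230.56199762]), 'eef_rot': array([-3.97560797e-01, -3.11605755e+00,  2.19339367e-03]), 'force': array([-0.09777588,  0.08791222, -0.18031121]), 'torque': array([ 0.05819443, -0.01757297,  0.03730567]), 'grip_force': 0.0, 'opening': 85.91995560485412}
```

View pics/top0.png

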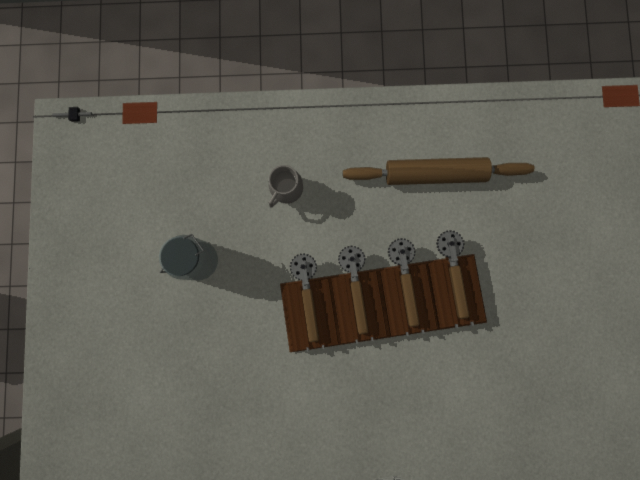

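View pics/side0.png

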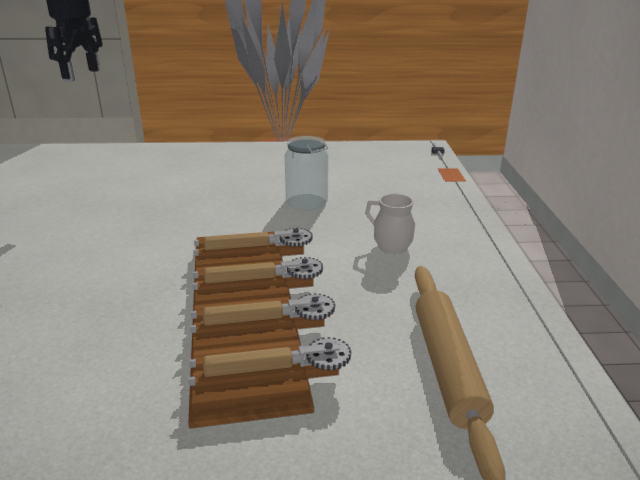

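The top view shows the rack turned slightly, with wheel centres near (450,244), (401,252), (351,259) and (303,267) for bays 1 to 4. The pitcher is at (286,185), the jar at (183,257) and the pin at (438,171).

```bash
cat > h.py <<'E'
from station import *
import cv2, numpy as np
from scipy.spatial.transform import Rotation as R
def cast(n,uv,z):
    c=camera_model(n); f=240/np.tan(np.radians(c["fovy"]/2)); Rm=R.from_rotvec(c["orientation"]).as_matrix()
    u,v=uv; d=Rm@[(u-c["cx"])/f,-(v-c["cy"])/f,-1]; e=c["eye"]; return e+d*(z-e[2])/d[2]
def proj(n,P):
    c=camera_model(n); f=240/np.tan(np.radians(c["fovy"]/2)); p=R.from_rotvec(c["orientation"]).as_matrix().T@(np.array(P)-c["eye"])
    return np.array([c["cx"]+f*p[0]/-p[2], c["cy"]-f*p[1]/-p[2]])
E
python3 - <<'E'
from h import *
im=cv2.imread("pics/top0.png"); s=im.astype(int)
hsv=cv2.cvtColor(im,cv2.COLOR_BGR2HSV)
m=((hsv[...,1]>100)).astype(np.uint8)*255; m[:225]=0
m[:, :260]=0;m[:,500:]=0
m=cv2.morphologyEx(m,cv2.MORPH_CLOSE,np.ones((9,9)))
cs=max(cv2.findContours(m,0,2)[0],key=cv2.contourArea)
r=cv2.minAreaRect(cs);b=cv2.boxPoints(r)
B=np.array([cast("top",p,32) for p in b]);print(B.round(1),[np.linalg.norm(B[i]-B[i-1]).round(1) for i in range(4)])
big=cv2.resize(im[225:300,280:480],None,fx=4,fy=4,interpolation=cv2.INTER_CUBIC)
g=cv2.cvtColor(big,cv2.COLOR_BGR2GRAY)
C=cv2.HoughCircles(g,cv2.HOUGH_GRADIENT,1,120,param1=100,param2=12,minRadius=46,maxRadius=60)
P=[]
for c in sorted(C[0].tolist(),key=lambda c:-c[0]):
    uv=((c[0]+.5)/4-.5+280,(c[1]+.5)/4-.5+225);p=cast("top",uv,46);P.append(p);print(np.round(uv,1),c[2]/4,p.round(1), proj("side",p).round(1))
    cv2.circle(big,(int(c[0]),int(c[1])),int(c[2]),(0,0,255),1)
print([np.linalg.norm(P[i]-P[i+1]).round(1) for i in range(len(P)-1)])
cv2.imwrite("pics/c1.png",big)
E
```

```text
[[ 529.6  230.    32. ]
 [ 581.4 -192.    32. ]
 [ 434.8 -204.9   32. ]
 [ 383.4  210.4   32. ]] [np.float64(147.5), np.float64(425.2), np.float64(147.2), np.float64(418.4)]Traceback (most recent call last):
  File "<stdin>", line 14, in <module>
TypeError: 'NoneType' object is not subscriptable
```

```bash
python3 - <<'E'
from h import *
im=cv2.imread("pics/top0.png")
big=cv2.resize(im[225:300,280:480],None,fx=4,fy=4,interpolation=cv2.INTER_CUBIC)
g=cv2.GaussianBlur(cv2.cvtColor(big,cv2.COLOR_BGR2GRAY),(0,0),3)
P=[]
for u0,v0 in((450,244),(401,252),(351,259),(303,267)):
    x,y=int((u0-280)*4-80),int((v0-225)*4-80); x=max(x,0);y=max(y,0); sub=g[y:y+160,x:x+160]
    C=cv2.HoughCircles(sub,cv2.HOUGH_GRADIENT,1,200,param1=40,param2=5,minRadius=48,maxRadius=60)
    c=C[0][0]; X,Y=c[0]+x,c[1]+y
    uv=((X+.5)/4-.5+280,(Y+.5)/4-.5+225);p=cast("top",uv,46);P.append(p);print(np.round(uv,1),c[2]/4,p.round(1), proj("side",p).round(1))
    cv2.circle(big,(int(X),int(Y)),int(c[2]),(0,0,255),1);cv2.circle(big,(int(X),int(Y)),2,(0,0,255),-1)
P=np.array(P);print([np.linalg.norm(P[i]-P[i+1]).round(1) for i in range(3)],np.degrees(np.arctan2(*(P[0]-P[3])[:2])))
sd=cv2.imread("pics/side0.png")
for p in P:
    q=proj("side",p);cv2.circle(sd,tuple(int(t) for t in q.round()),2,(0,0,255),-1)
sd=cv2.resize(sd[210:420,180:370],None,fx=2.7,fy=2.7)
cv2.imwrite("pics/c1.png",np.vstack([big[:, :800]])); cv2.imwrite("pics/c2.png",sd)
E
```

```text
[449.5 243.2] 13.525 [ 601.5 -133.7   46. ] [328.  350.2]
[401.2 251.5] 13.725 [587.1 -31.5  46. ] [313.9 304.1]
[351.8 258.8] 14.025 [574.8  73.3  46. ] [303.9 265.9]
[302.8 266. ] 13.2 [562.4 177.2  46. ] [295.7 234.8]
[np.float64(103.2), np.float64(105.6), np.float64(104.7)] 172.83373250007014
```

View pics/c1.png

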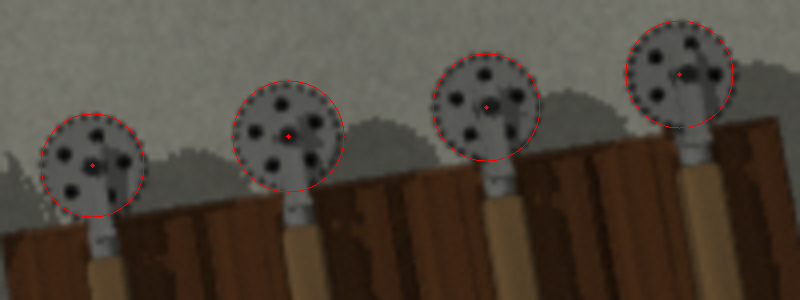

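View pics/c2.png

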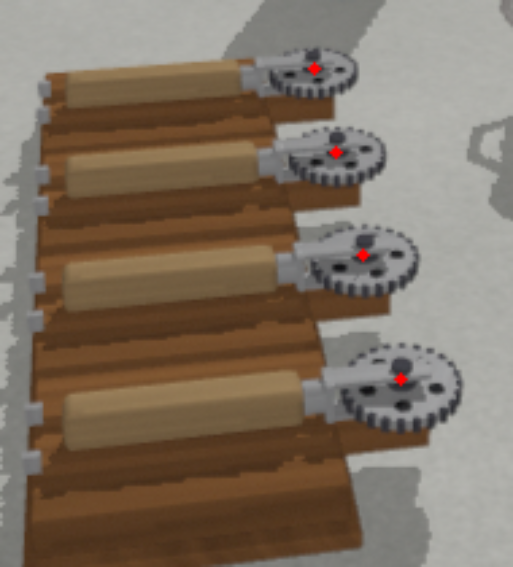

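Both views agree on the wheel centres to about 2 mm: spacing is 103 to 106 mm and rack yaw about 7.2°. Next I work out the tool-frame moves.

```bash
cat >> h.py <<'E'
P=np.array([[601.5,-133.7],[587.1,-31.5],[574.8,73.3],[562.4,177.2]])
th=np.arctan2(-(P[3]-P[0])[0],(P[3]-P[0])[1]); ex=np.array([np.cos(th),np.sin(th)]); ey=np.array([-ex[1],ex[0]])
mid=P.mean(0)
W=[mid+ey*105*(i-1.5)+0*ex for i in range(4)]
def plan(x,y,z,frm=None):
    s=sensors.state(); M=R.from_rotvec(s["eef_rot"]).as_matrix(); e=s["eef_pos"] if frm is None else frm
    d=M.T@(np.array([x,y,z])-e)/50
    ty=M[:,1]; a=np.arctan2(ty[1],ty[0]); t=np.arctan2(ey[1],ey[0]); da=(t-a+np.pi/2)%np.pi-np.pi/2
    return d.round(3), round(float(-np.degrees(da)/8),3), M.round(3)
E
python3 - <<'E'
from h import *
print(np.degrees(th),np.round(W,1),(np.array(W)-P).round(1))
for i in range(4): print(plan(*W[i],130)[:2],plan(*W[i],24)[:2])
print(plan(*W[0],24)[2])
o=mid-102*ex
for uv in((303.3,253.7),(313,285),(338,374)):   # tab tips
    p=cast("side",uv,32)[:2]-o; print("tab",p@ex,p@ey)
E
```

```text
7.168107810940922 [[ 601.1 -134.9]
 [ 588.   -30.8]
 [ 574.9   73.4]
 [ 561.8  177.6]] [[-0.4 -1.2]
 [ 0.9  0.7]
 [ 0.1  0.1]
 [-0.6  0.4]]
(array([-12.316, -10.086,   2.024]), -2.714) (array([-12.316, -10.083,   4.144]), -2.714)
(array([-11.539,  -8.134,   2.022]), -2.714) (array([-11.539,  -8.131,   4.142]), -2.714)
(array([-10.762,  -6.183,   2.019]), -2.714) (array([-10.762,  -6.18 ,   4.139]), -2.714)
(array([-9.985, -4.232,  2.016]), -2.714) (array([-9.985, -4.229,  4.136]), -2.714)
[[-0.968  0.251 -0.   ]
 [ 0.251  0.968 -0.001]
 [ 0.    -0.001 -1.   ]]
tab 109.64210994664319 114.02830096092372
tab 110.72868054399541 16.73065981471778
tab 109.83583706262841 -186.66163798586936
```

Call:
play_rows(increments=[[[-1.1,-0.47,0],-0.5],[[-2.3,-0.98,0],-1.2],[[-3.5,-1.48,0],-2],[[-4.7,-2,0],-2.71],[[-5.9,-2.5,0],-2.71],[[-7.1,-3,0],-2.71],[[-8.3,-3.5,0],-2.71],[[-9.5,-4.02,0.4],-2.71],[[-9.98,-4.23,1.2],-2.71],[[-9.98,-4.23,2.0],-2.71]], gripper=85)

```text
clock: 1.35
eef_pos: [563.2, 175.6, 129.0]
eef_rot: [0.189, -3.135, 0.001]
force: [-0.3, 0.1, -0.2]
opening: 85.0
grip_force: 0.0
```

```bash
python3 - <<'E'
from h import *
s=sensors.state(); print(s["clock"],s["eef_pos"],s["force"],s["torque"],s["opening"]); print(plan(*((P[3]+W[3])/2),24))
E
```

```text
1.35 [563.20796222 175.60263049 129.04511855] [-0.30999805  0.07088965 -0.19269461] [-0.03393439 -0.01345834  0.04775135] 85.04522283691637
(array([0.016, 0.039, 2.101]), -0.032, array([[-0.993, -0.12 , -0.001],
       [-0.12 ,  0.993, -0.001],
       [ 0.001, -0.   , -1.   ]]))
```

Call:
play_rows(increments=[[[0,0.02,0.5],0],[[0.0,0.03,1.0],0],[[0.01,0.04,1.5],0],[[0.01,0.04,1.9],0],[[0.01,0.04,2.1],0],[[0.01,0.04,2.1],0],[[0.01,0.04,2.1],0],[[0.01,0.04,2.1],0],[[0.01,0.04,2.1],0],[[0.01,0.04,2.1],0]])

```text
clock: 2.6
eef_pos: [561.1, 180.2, 26.5]
eef_rot: [-0.196, 3.135, 0.0]
force: [-0.2, -0.5, -0.2]
opening: 85.1
grip_force: 0.0
```

Call:
play_rows(increments=[[[0,0,0],0],[[0,0,0],0],[[0,0,0],0],[[0,0,0],0],[[0,0,0],0],[[0,0,0],0],[[0,0,0],0],[[0,0,0],0],[[0,0,0],0],[[0,0,0],0]], gripper=40)

```text
clock: 3.85
eef_pos: [561.6, 178.0, 27.4]
eef_rot: [-0.194, 3.135, -0.006]
force: [-2.0, -9.0, 7.4]
opening: 52.3
grip_force: 61.2
```

```bash
python3 - <<'E'
from h import *
s=sensors.state(); print(s["clock"],s["eef_pos"],s["force"],s["torque"],s["opening"],s["grip_force"])
cv2.imwrite("pics/s4.png",cv2.resize(grab_frame("side")[130:330,180:400,::-1],None,fx=3,fy=3))
E
```

```text
3.85 [561.64576391 178.00102405  27.44316422] [-1.96383516 -8.98384558  7.38367126] [-1.77156023  0.3302025  -0.11229987] 52.26605615680597 61.166648268699646
```

View pics/s4.png

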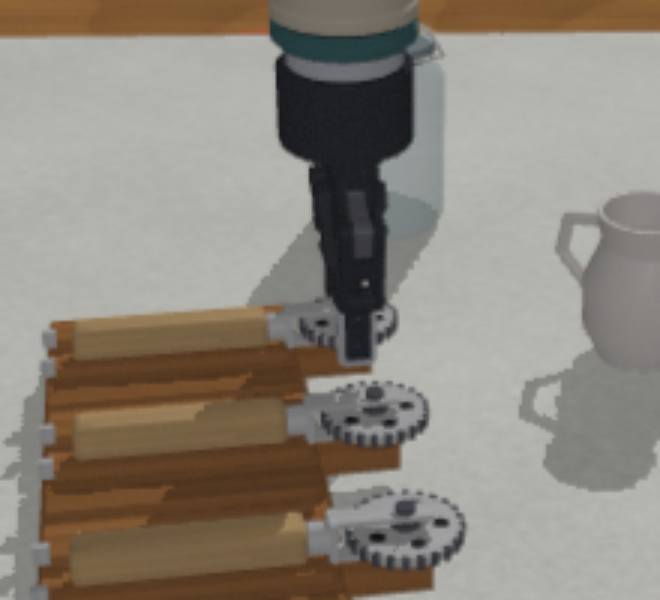

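The side view shows both fingers on the bay 4 rim near (358,330) in the crop. I'll unload the sideways force and turn the wheel.

Call:
play_rows(increments=[[[0,-0.045,0.03],0.2],[[0,-0.045,0.03],0.4],[[0,-0.045,0.03],0.6],[[0,-0.045,0.03],0.8],[[0,-0.045,0.03],1.0],[[0,-0.045,0.03],1.2],[[0,-0.045,0.03],1.4],[[0,-0.045,0.03],1.6],[[0,-0.045,0.03],1.8],[[0,-0.045,0.03],2.0]])

```text
clock: 5.15
eef_pos: [561.8, 177.2, 27.0]
eef_rot: [0.244, 3.131, -0.002]
force: [-5.8, -4.6, 13.7]
opening: 51.9
grip_force: 61.6
```

```bash
cat > st.py <<'E'
from h import *
s=sensors.state(); np.set_printoptions(precision=3,suppress=True); print(s["clock"],s["eef_pos"],s["force"],s["torque"],s["tau"],s["opening"],s["grip_force"]); M=R.from_rotvec(s["eef_rot"]).as_matrix(); print("yaw err deg",np.degrees(np.arctan2(M[1,1],M[0,1])-np.arctan2(ey[1],ey[0])),"q6",s["joints"][5])
E
python3 st.py
```

```text
5.15 [561.784 177.152  27.019] [-5.796 -4.597 13.725] [-1.086  1.018  0.215] [  1.427 -41.258 -29.973   1.223  -2.02   -0.037] 51.90453219202393 61.59219682216644
yaw err deg -16.064422321934877 q6 -1.1714210186734273
```

Call:
play_rows(increments=[[[0,0,0],-0.2],[[0,0,0],-0.4],[[0,0,0],-0.6],[[0,0,0],-0.8],[[0,0,0],-1.0],[[0,0,0],-1.2],[[0,0,0],-1.4],[[0,0,0],-1.6],[[0,0,0],-1.8],[[0,0,0],-2.0]])

```text
clock: 6.4
eef_pos: [561.8, 177.6, 27.0]
eef_rot: [-0.196, 3.134, -0.001]
force: [-6.9, -2.8, 12.5]
opening: 52.5
grip_force: 61.4
```

```bash
python3 st.py
```

```text
6.4 [561.798 177.572  27.025] [-6.883 -2.808 12.533] [-0.829  0.979 -0.204] [  0.853 -41.393 -29.916   0.6    -1.821   0.051] 52.531910018036974 61.44237756729126
yaw err deg -0.005238273944507234 q6 -1.4517135719229137
```

Call:
play_rows(increments=[[[0,0,-0.05],0],[[0,0,-0.05],0],[[0,0,-0.05],0],[[0,0,-0.3],0],[[0,0,-1.2],0],[[0,-0.4,-1.5],0],[[0,-1.5,-1.5],0],[[0,-2.08,-1.4],0],[[0,-2.08,-1.2],0],[[0,-2.08,-1.2],0]], gripper=85)

```text
clock: 7.65
eef_pos: [573.4, 74.7, 83.5]
eef_rot: [0.195, -3.133, -0.001]
force: [-0.2, 0.1, -0.7]
opening: 85.1
grip_force: 0.0
```

```bash
python3 st.py; python3 -c "
from h import *
print(plan(*P[2],24)[:2])"
```

```text
7.65 [573.355  74.678  83.514] [-0.179  0.128 -0.651] [ 0.005  0.046 -0.012] [ -0.934 -45.754 -33.832  -0.053  -0.108  -0.016] 85.10591672452172 0.0
yaw err deg -0.050618746765230344 q6 -1.6295939442458847
(array([-0.028, -0.032,  1.19 ]), -0.006)
```

Call:
play_rows(increments=[[[-0.02,-0.02,0.4],0],[[-0.02,-0.02,0.8],0],[[-0.02,-0.02,1.1],0],[[-0.02,-0.02,1.1],0],[[-0.02,-0.02,1.1],0],[[-0.02,-0.02,1.1],0],[[-0.02,-0.02,1.1],0],[[-0.02,-0.02,1.1],0],[[-0.02,-0.02,1.1],0],[[-0.02,-0.02,1.1],0]])

```text
clock: 8.9
eef_pos: [575.3, 73.8, 29.8]
eef_rot: [-0.196, 3.135, 0.0]
force: [0.6, 0.1, -0.2]
opening: 85.0
grip_force: 0.0
```

Call:
play_rows(increments=[[[0,0,0],0],[[0,0,0],0],[[0,0,0],0],[[0,0,0],0],[[0,0,0],0],[[0,0,0],0],[[0,0,0],0],[[0,0,0],0],[[0,0,0],0],[[0,0,0],0]], gripper=40)

```text
clock: 10.15
eef_pos: [575.3, 74.2, 30.3]
eef_rot: [-0.196, 3.135, 0.001]
force: [-3.7, 2.1, 5.8]
opening: 51.8
grip_force: 61.8
```

Call:
play_rows(increments=[[[0,0,-0.04],0.2],[[0,0,-0.04],0.4],[[0,0,-0.04],0.6],[[0,0,-0.04],0.8],[[0,0,-0.04],1.0],[[0,0,-0.04],1.2],[[0,0,-0.04],1.4],[[0,0,-0.04],1.6],[[0,0,-0.04],1.8],[[0,0,-0.04],2.0]])

```text
clock: 11.4
eef_pos: [575.2, 73.8, 31.3]
eef_rot: [-0.246, -3.132, -0.0]
force: [3.8, 4.1, -7.7]
opening: 52.0
grip_force: 63.9
```

```bash
python3 st.py
```

```text
11.4 [575.152  73.844  31.297] [ 3.804  4.125 -7.653] [ 0.703 -0.64   0.028] [ -1.716 -50.466 -33.959  -0.932   1.082  -0.28 ] 51.974222603536745 63.854488134384155
yaw err deg -16.139176950044035 q6 -1.3503380835047314
```

Call:
play_rows(increments=[[[0,0,0],-0.2],[[0,0,0],-0.4],[[0,0,0],-0.6],[[0,0,0],-0.8],[[0,0,0],-1.0],[[0,0,0],-1.2],[[0,0,0],-1.4],[[0,0,0],-1.6],[[0,0,0],-1.8],[[0,0,0],-2.0]])

```text
clock: 12.65
eef_pos: [575.2, 74.1, 31.3]
eef_rot: [0.196, -3.135, -0.001]
force: [2.6, 5.9, -8.4]
opening: 52.1
grip_force: 63.9
```

```bash
python3 st.py
```

```text
12.65 [575.157  74.069  31.322] [ 2.57   5.881 -8.358] [ 0.82  -0.626 -0.055] [ -2.338 -50.565 -33.931  -1.198   1.137   0.272] 52.12566687068635 63.89199614524841
yaw err deg -0.03096934782413703 q6 -1.6313607229604798
```

Call:
play_rows(increments=[[[0,0,0.04],0],[[0,0,0.04],0],[[0,0,0.04],0],[[0,0,-0.3],0],[[0,0,-1.2],0],[[0,-0.4,-1.4],0],[[0,-1.5,-1.4],0],[[0,-2.1,-1.3],0],[[0,-2.1,-1.2],0],[[0,-2.1,-1.2],0]], gripper=85)

```text
clock: 13.9
eef_pos: [587.9, -30.2, 91.3]
eef_rot: [0.195, -3.134, -0.001]
force: [0.3, 1.1, -0.5]
opening: 84.9
grip_force: 0.0
```

```bash
python3 st.py; python3 -c "
from h import *
print(plan(*(P[1]+W[1])/2,28)[:2])"
```

```text
13.9 [587.904 -30.178  91.315] [ 0.259  1.079 -0.462] [0.021 0.016 0.031] [ -0.971 -46.597 -34.126  -0.056  -0.056  -0.013] 84.92773330748106 0.0
yaw err deg -0.047781942837117286 q6 -1.8092876293599425
(array([ 0.008, -0.019,  1.266]), -0.006)
```

Call:
play_rows(increments=[[[0.01,-0.01,0.4],0],[[0.01,-0.01,0.8],0],[[0.01,-0.01,1.2],0],[[0.01,-0.01,1.25],0],[[0.01,-0.01,1.25],0],[[0.01,-0.01,1.25],0],[[0.01,-0.01,1.25],0],[[0.01,-0.01,1.25],0],[[0.01,-0.01,1.25],0],[[0.01,-0.01,1.25],0]])

```text
clock: 15.15
eef_pos: [587.9, -30.9, 29.3]
eef_rot: [-0.196, 3.135, 0.0]
force: [0.4, -0.3, 0.0]
opening: 85.0
grip_force: 0.0
```

Call:
play_rows(increments=[[[0,0,0],0],[[0,0,0],0],[[0,0,0],0],[[0,0,0],0],[[0,0,0],0],[[0,0,0],0],[[0,0,0],0],[[0,0,0],0],[[0,0,0],0],[[0,0,0],0]], gripper=40)

```text
clock: 16.4
eef_pos: [588.1, -31.4, 29.8]
eef_rot: [-0.195, 3.135, -0.001]
force: [-2.1, -3.2, 6.3]
opening: 51.9
grip_force: 61.8
```

Call:
play_rows(increments=[[[0,0,-0.02],0.2],[[0,0,-0.02],0.4],[[0,0,-0.02],0.6],[[0,0,-0.02],0.8],[[0,0,-0.02],1.0],[[0,0,-0.02],1.2],[[0,0,-0.02],1.4],[[0,0,-0.02],1.6],[[0,0,-0.02],1.8],[[0,0,-0.02],2.0]])

```text
clock: 17.65
eef_pos: [588.0, -31.5, 30.2]
eef_rot: [0.246, 3.132, -0.001]
force: [0.9, -6.4, 1.4]
opening: 52.5
grip_force: 62.6
```

```bash
python3 st.py
```

```text
17.65 [587.973 -31.515  30.158] [ 0.932 -6.417  1.448] [-1.089 -0.074  0.064] [  3.575 -46.938 -31.522   1.669   0.288  -0.248] 52.45047843302799 62.59128928184509
yaw err deg -16.157051096943057 q6 -1.5295541565010282
```

Call:
play_rows(increments=[[[0,0,0],-0.2],[[0,0,0],-0.4],[[0,0,0],-0.6],[[0,0,0],-0.8],[[0,0,0],-1.0],[[0,0,0],-1.2],[[0,0,0],-1.4],[[0,0,0],-1.6],[[0,0,0],-1.8],[[0,0,0],-2.0]])

```text
clock: 18.9
eef_pos: [588.0, -31.2, 30.2]
eef_rot: [-0.196, 3.135, -0.0]
force: [-0.3, -4.6, 1.4]
opening: 52.1
grip_force: 62.5
```

```bash
python3 st.py
```

```text
18.9 [587.98  -31.164  30.161] [-0.278 -4.615  1.35 ] [-0.886 -0.164 -0.083] [  2.942 -47.014 -31.557   1.346   0.329   0.264] 52.1269065047788 62.52070426940918
yaw err deg -0.019008828611484216 q6 -1.8110305692334658
```

Call:
play_rows(increments=[[[0,0,0],0],[[0,0,0],0],[[0,0,0],0],[[0,0,-0.3],0],[[0,0,-1.2],0],[[0,-0.4,-1.4],0],[[0,-1.5,-1.4],0],[[0,-2.08,-1.3],0],[[0,-2.08,-1.2],0],[[0,-2.08,-1.2],0]], gripper=85)

```text
clock: 20.15
eef_pos: [600.4, -133.8, 89.6]
eef_rot: [0.195, -3.134, -0.001]
force: [0.1, 0.7, 0.2]
opening: 85.1
grip_force: 0.0
```

```bash
python3 -c "
from h import *
print(plan(*(P[0]+W[0])/2,28)[:2])"
```

```text
(array([-0.019, -0.014,  1.232]), -0.005)
```

Call:
play_rows(increments=[[[-0.01,0,0.4],0],[[-0.01,0,0.8],0],[[-0.01,0,1.15],0],[[-0.01,0,1.22],0],[[-0.01,0,1.22],0],[[-0.01,0,1.22],0],[[-0.01,0,1.22],0],[[-0.01,0,1.22],0],[[-0.01,0,1.22],0],[[-0.01,0,1.22],0]])

```text
clock: 21.4
eef_pos: [601.3, -134.1, 29.3]
eef_rot: [-0.196, 3.135, 0.0]
force: [0.2, 0.1, -0.6]
opening: 85.1
grip_force: 0.0
```

Call:
play_rows(increments=[[[0,0,0],0],[[0,0,0],0],[[0,0,0],0],[[0,0,0],0],[[0,0,0],0],[[0,0,0],0],[[0,0,0],0],[[0,0,0],0],[[0,0,0],0],[[0,0,0],0]], gripper=40)

```text
clock: 22.65
eef_pos: [601.5, -134.6, 29.8]
eef_rot: [-0.195, 3.135, -0.002]
force: [-2.1, -4.6, 4.9]
opening: 51.8
grip_force: 61.9
```

Call:
play_rows(increments=[[[0,0,-0.02],0.2],[[0,0,-0.02],0.4],[[0,0,-0.02],0.6],[[0,0,-0.02],0.8],[[0,0,-0.02],1.0],[[0,0,-0.02],1.2],[[0,0,-0.02],1.4],[[0,0,-0.02],1.6],[[0,0,-0.02],1.8],[[0,0,-0.02],2.0]])

```text
clock: 23.9
eef_pos: [601.5, -134.9, 30.2]
eef_rot: [0.244, 3.131, -0.002]
force: [0.3, -5.8, 1.6]
opening: 52.0
grip_force: 62.5
```

```bash
python3 st.py
```

```text
23.9 [ 601.507 -134.946   30.213] [ 0.327 -5.792  1.584] [-1.118 -0.076  0.279] [  3.437 -49.363 -31.091   1.683   0.602  -0.04 ] 51.98199862075445 62.54577398300171
yaw err deg -16.07592646160679 q6 -1.6950382347287583
```

Call:
play_rows(increments=[[[0,0,0],-0.2],[[0,0,0],-0.4],[[0,0,0],-0.6],[[0,0,0],-0.8],[[0,0,0],-1.0],[[0,0,0],-1.2],[[0,0,0],-1.4],[[0,0,0],-1.6],[[0,0,0],-1.8],[[0,0,0],-2.0]])

```text
clock: 25.15
eef_pos: [601.5, -134.5, 30.2]
eef_rot: [-0.197, 3.135, -0.001]
force: [0.2, -5.6, 1.0]
opening: 52.2
grip_force: 62.5
```

```bash
python3 st.py
```

```text
25.15 [ 601.462 -134.465   30.183] [ 0.178 -5.601  0.961] [-0.946 -0.083 -0.249] [  3.132 -49.413 -31.18    1.243   0.594   0.052] 52.15389805391972 62.51865863800049
yaw err deg 0.015123553236115478 q6 -1.9757594281921307
```

Bays 1 and 4 drag at about ±0.21 to 0.28 N m; bays 2 and 3 run easily. I'll draw bay 1 by its handle.

Call:
play_rows(increments=[[[0,0,0],0],[[0,0,0],0],[[0,0,0],0],[[0,0,-0.4],0],[[0,0,-1.2],0],[[0.5,-0.01,-1.5],0],[[1.4,-0.01,-1.5],0],[[1.54,-0.01,-1.1],0],[[1.54,-0.01,-0.5],0],[[1.54,-0.01,-0.24],0]], gripper=85)

```text
clock: 26.4
eef_pos: [524.7, -144.0, 42.1]
eef_rot: [0.195, -3.135, -0.001]
force: [-0.2, -0.2, -0.4]
opening: 85.1
grip_force: 0.0
```

Call:
play_rows(increments=[[[0,0,0],0],[[0,0,0],0],[[0,0,0],0],[[0,0,0],0],[[0,0,0],0],[[0,0,0],0],[[0,0,0],0],[[0,0,0],0],[[0,0,0],0],[[0,0,0],0]], gripper=10)

```text
clock: 27.65
eef_pos: [525.6, -144.4, 43.4]
eef_rot: [-0.195, 3.134, -0.001]
force: [-0.6, 0.0, 5.9]
opening: 20.2
grip_force: 60.2
```

```bash
python3 st.py; python3 - <<'E'
from h import *
cv2.imwrite("pics/s1.png",cv2.resize(grab_frame("side")[180:430,150:400,::-1],None,fx=2.3,fy=2.3))
E
```

```text
27.65 [ 525.555 -144.371   43.379] [-0.556  0.026  5.9  ] [ 0.003  0.226 -0.002] [  0.205 -39.629 -30.391   0.108  -0.343  -0.014] 20.154352102594395 60.226067304611206
yaw err deg -0.032157664462632754 q6 -2.0311743558816246
```

View pics/s1.png

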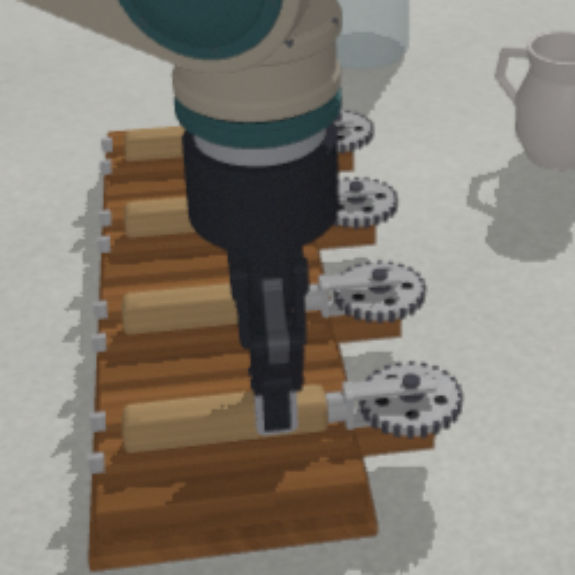

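The side view shows the fingers on the bay 1 handle at about (278,412) in the crop, well seated and clear of the clips.

Call:
play_rows(increments=[[[0.08,0,-0.02],0],[[0.18,0,-0.02],0],[[0.28,0,-0.02],0],[[0.38,0,-0.02],0],[[0.48,0,-0.02],0],[[0.58,0,-0.02],0],[[0.68,0,-0.02],0],[[0.76,0,-0.02],0],[[0.82,0,-0.02],0],[[0.84,0,-0.02],0]])

```text
clock: 28.95
eef_pos: [483.9, -149.5, 43.5]
eef_rot: [-0.195, 3.133, -0.001]
force: [5.7, -0.8, -1.9]
opening: 20.3
grip_force: 59.4
```

Call:
play_rows(increments=[[[0.01,0,0],0],[[0.03,0,0],0],[[0.04,0,0],0],[[0.06,0,0],0],[[0.07,0,0],0],[[0.09,0,0],0],[[0.1,0,0],0],[[0.1,0,0],0],[[0.1,0,0],0],[[0.1,0,0],0]])

```text
clock: 30.2
eef_pos: [479.0, -150.1, 43.5]
eef_rot: [-0.195, 3.134, -0.001]
force: [5.7, -1.2, -1.2]
opening: 19.7
grip_force: 59.5
```

```bash
python3 st.py; python3 -c "
from h import *
s=sensors.state(); print((s['eef_pos'][:2]-[525.55,-144.37])@ex, s['force'][:2]@ex)"
```

```text
30.2 [ 479.001 -150.084   43.516] [ 5.729 -1.242 -1.24 ] [-0.144 -0.855  0.012] [ -0.323 -37.619 -30.212  -0.271   1.359  -0.021] 19.728766444373054 59.45589780807495
yaw err deg -0.029430330585628443 q6 -2.0729126941959835
-46.89813034253687 5.528898714955766
```

Call:
play_rows(increments=[[[0.01,0,0],0],[[0.02,0,0],0],[[0.03,0,0],0],[[0.04,0,0],0],[[0.05,0,0],0],[[0.06,0,0],0],[[0.06,0,0],0],[[0.06,0,0],0],[[0.06,0,0],0],[[0.06,0,0],0]])

```text
clock: 31.45
eef_pos: [476.0, -150.4, 43.5]
eef_rot: [-0.196, 3.134, -0.001]
force: [5.2, 0.1, -1.1]
opening: 20.5
grip_force: 59.5
```

Still only sliding friction at 50 mm, so this stop lies deeper.

Call:
play_rows(increments=[[[0.03,0,0],0],[[0.06,0,0],0],[[0.09,0,0],0],[[0.12,0,0],0],[[0.15,0,0],0],[[0.18,0,0],0],[[0.2,0,0],0],[[0.22,0,0],0],[[0.23,0,0],0],[[0.23,0,0],0]])

```text
clock: 32.7
eef_pos: [464.5, -151.9, 43.5]
eef_rot: [-0.195, 3.134, -0.001]
force: [5.2, -0.9, -0.9]
opening: 20.2
grip_force: 59.5
```

Call:
play_rows(increments=[[[0.005,0,0],0],[[0.01,0,0],0],[[0.015,0,0],0],[[0.02,0,0],0],[[0.025,0,0],0],[[0.03,0,0],0],[[0.035,0,0],0],[[0.04,0,0],0],[[0.04,0,0],0],[[0.04,0,0],0]])

```text
clock: 33.95
eef_pos: [462.5, -152.1, 43.5]
eef_rot: [-0.195, 3.134, -0.001]
force: [4.6, -0.6, -1.1]
opening: 20.3
grip_force: 59.5
```

```bash
python3 -c "
from h import *
s=sensors.state(); print((s['eef_pos'][:2]-[525.55,-144.37])@ex, s['force'][:2]@ex)"
```

```text
-63.503916777522605 4.532123267779265
```

Call:
play_rows(increments=[[[0.005,0,0],0],[[0.01,0,0],0],[[0.015,0,0],0],[[0.02,0,0],0],[[0.025,0,0],0],[[0.03,0,0],0],[[0.03,0,0],0],[[0.03,0,0],0],[[0.03,0,0],0],[[0.03,0,0],0]])

```text
clock: 35.2
eef_pos: [461.9, -152.2, 43.6]
eef_rot: [-0.195, 3.131, -0.001]
force: [10.6, -0.3, -4.3]
opening: 20.0
grip_force: 59.1
```

The stop is felt at about 64 mm with a gentle 10 N. Release, then go over to bay 4's handle.

Call:
play_rows(increments=[[[-0.02,0,0],0],[[-0.02,0,0],0],[[-0.02,0,0],0],[[-0.02,0,-0.5],0],[[-0.02,0,-1.3],0],[[-0.25,1,-1.5],0],[[-0.47,2.1,-1.5],0],[[-0.69,3.2,-1.5],0],[[-0.91,4.3,-1.5],0],[[-1.13,5.4,-1.5],0]], gripper=85)

```text
clock: 36.45
eef_pos: [482.7, 124.5, 118.4]
eef_rot: [-0.195, 3.135, -0.0]
force: [0.2, -0.1, -0.4]
opening: 85.0
grip_force: 0.0
```

Call:
play_rows(increments=[[[-0.14,0.89,0],0],[[-0.14,0.89,0],0],[[-0.14,0.89,0],0],[[-0.14,0.89,0],0],[[-0.14,0.89,0],0],[[-0.14,0.89,0],0],[[-0.14,0.89,0],0],[[-0.14,0.89,0],0],[[-0.14,0.89,0],0],[[-0.14,0.89,0],0]])

```text
clock: 37.7
eef_pos: [484.4, 167.8, 118.3]
eef_rot: [-0.196, 3.135, 0.0]
force: [0.5, -0.4, -0.6]
opening: 84.9
grip_force: 0.0
```

```bash
python3 st.py; python3 -c "
from h import *
print(plan(485.4,167.9,42.5)[:2])"
```

```text
37.7 [484.407 167.792 118.31 ] [ 0.477 -0.402 -0.554] [ 0.008 -0.027  0.023] [ -0.013 -37.761 -34.351  -0.001   0.     -0.   ] 84.92655238840378 0.0
yaw err deg -0.024467455791719644 q6 -1.4341083408461988
(array([-0.02 , -0.   ,  1.516]), -0.003)
```

Call:
play_rows(increments=[[[-0.02,0,0.5],0],[[-0.02,0,1.0],0],[[-0.02,0,1.4],0],[[-0.02,0,1.5],0],[[-0.02,0,1.5],0],[[-0.02,0,1.5],0],[[-0.02,0,1.5],0],[[-0.02,0,1.5],0],[[-0.02,0,1.5],0],[[-0.02,0,1.5],0]])

```text
clock: 38.95
eef_pos: [485.4, 167.9, 43.3]
eef_rot: [-0.196, 3.135, 0.0]
force: [-0.1, -0.1, 0.1]
opening: 85.4
grip_force: 0.0
```

Call:
play_rows(increments=[[[0,0,0],0],[[0,0,0],0],[[0,0,0],0],[[0,0,0],0],[[0,0,0],0],[[0,0,0],0],[[0,0,0],0],[[0,0,0],0],[[0,0,0],0],[[0,0,0],0]], gripper=10)

```text
clock: 40.2
eef_pos: [485.4, 167.9, 43.5]
eef_rot: [-0.196, 3.135, 0.0]
force: [-3.2, -1.5, 5.4]
opening: 20.2
grip_force: 60.4
```

Call:
play_rows(increments=[[[0.08,0,-0.02],0],[[0.18,0,-0.02],0],[[0.28,0,-0.02],0],[[0.38,0,-0.02],0],[[0.48,0,-0.02],0],[[0.58,0,-0.02],0],[[0.68,0,-0.02],0],[[0.76,0,-0.02],0],[[0.81,0,-0.02],0],[[0.83,0,-0.02],0]])

```text
clock: 41.45
eef_pos: [444.1, 162.7, 43.7]
eef_rot: [-0.196, 3.135, 0.0]
force: [5.3, 0.1, -6.3]
opening: 20.3
grip_force: 59.1
```

```bash
python3 st.py
```

```text
41.45 [444.11  162.738  43.682] [ 5.274  0.125 -6.316] [ 0.112 -0.856 -0.01 ] [  0.412 -36.883 -32.503   0.102   1.37   -0.03 ] 20.254454913546738 59.13820445537567
yaw err deg -0.03032726707216236 q6 -1.4223522060904297
```

Call:
play_rows(increments=[[[0.01,0,0.01],0],[[0.02,0,0.01],0],[[0.03,0,0.01],0],[[0.04,0,0.01],0],[[0.05,0,0.01],0],[[0.06,0,0.01],0],[[0.07,0,0.01],0],[[0.07,0,0.01],0],[[0.07,0,0.01],0],[[0.07,0,0.01],0]])

```text
clock: 42.7
eef_pos: [440.9, 162.3, 43.7]
eef_rot: [-0.196, 3.135, 0.0]
force: [4.9, 1.6, -5.4]
opening: 20.3
grip_force: 59.3
```

Call:
play_rows(increments=[[[0.005,0,0],0],[[0.01,0,0],0],[[0.015,0,0],0],[[0.02,0,0],0],[[0.025,0,0],0],[[0.03,0,0],0],[[0.03,0,0],0],[[0.03,0,0],0],[[0.03,0,0],0],[[0.03,0,0],0]])

```text
clock: 43.95
eef_pos: [439.7, 162.2, 43.7]
eef_rot: [-0.195, 3.134, 0.0]
force: [6.8, 0.7, -6.2]
opening: 20.4
grip_force: 59.1
```

Call:
play_rows(increments=[[[0.005,0,0],0],[[0.01,0,0],0],[[0.015,0,0],0],[[0.02,0,0],0],[[0.02,0,0],0],[[0.02,0,0],0],[[0.02,0,0],0],[[0.02,0,0],0],[[0.02,0,0],0],[[0.02,0,0],0]])

```text
clock: 45.2
eef_pos: [439.6, 162.2, 43.8]
eef_rot: [-0.195, 3.132, 0.001]
force: [12.3, 1.4, -10.7]
opening: 20.2
grip_force: 59.1
```

Stop felt at 46 mm with 12 N. Back off the pull, release and rise.

Call:
play_rows(increments=[[[-0.03,0,0],0],[[-0.03,0,0],0],[[-0.03,0,0],0],[[-0.03,0,0],0],[[-0.03,0,-0.4],0],[[-0.03,0,-1],0],[[-0.03,0,-2],0],[[-0.03,0,-2.5],0],[[-0.03,0,-2.5],0],[[-0.03,0,-2.5],0]], gripper=85)

```text
clock: 46.45
eef_pos: [439.2, 162.0, 167.3]
eef_rot: [0.195, -3.133, 0.001]
force: [0.5, 0.0, -0.4]
opening: 84.8
grip_force: 0.0
```

```bash
python3 - <<'E'
from h import *
cv2.imwrite("pics/end.png",cv2.resize(grab_frame("side")[180:430,150:400,::-1],None,fx=2.3,fy=2.3))
E
```

```text
(no output)
```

View pics/end.png

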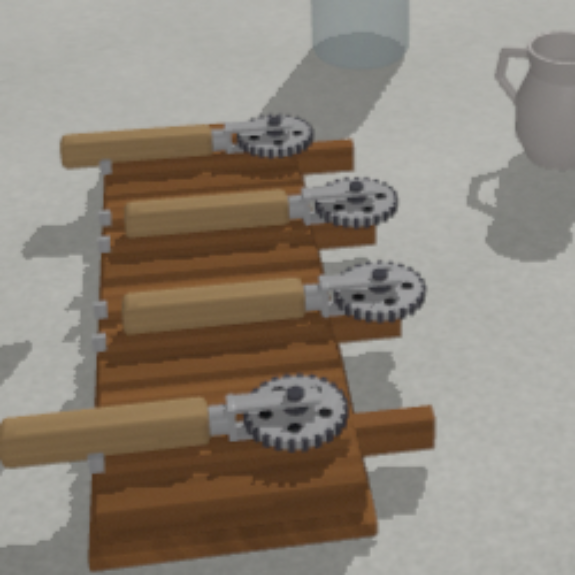

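Bay 1 (wheel at 295,410) and bay 4 (275,133) are drawn out. Bays 2 and 3 are home, the clips are still in line at the rack edge, and the arm is clear.

```bash
python3 -c "
from station import *
print(sign_off())"
```

```text
the job is handed in; nothing more can be done
None
```

The wheels in bays 1 and 4 were the gummed-up ones and are drawn out to their stops (about 64 mm and 46 mm, never pulled harder than about 12 N); bays 2 and 3 stayed home, the clips looked in place in the last picture, and the job was handed in at about 46.5 s, with no verdict shown.

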